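Zero the incense maker's bench scale

TASK

The bench scale reads heavy with its empty bowl on. Take the red-handled flat screwdriver out of the wooden tool block, put its blade down the brass guide bush on the scale's deck, turn it lightly until the blade drops right into the slot of the zero screw, then turn the screw until the pointer stands on the red zero mark. Press gently all the while, leave the bowl and everything else where it is, and finish with the screwdriver standing back in a hole of the block.

Things in the scene. Friction and masses are not known exactly. Their poses are not given: they have to be found in the camera images.
- scale: Dark green spring scale fixed to the table, 280 x 240 mm, deck 130 mm high. Origin on the table under its centre; x points to the sloped round dial (away from the robot), z up. A 150 mm square aluminium pan plate (top at 142 mm) with the bowl on it is centred at x -57, y +35 mm; the brass guide bush of the zero screw stands on the deck at x -55, y -85 mm.
- bush_mouth (a point): Centre of the mouth of the brass guide bush, 150 mm above the table; axes as the scale's. The mouth, 19 mm wide, narrows over 4.5 mm to a bore 11.5 mm wide. The steel screw head fills the bore's bottom, its top 14.5 mm below the mouth; it does not rise or sink when turned.
- slot_floor (a point): Centre of the bottom of the screw's slot, 18.5 mm below the mouth, on the bush's axis; axes as the scale's (they do not turn with the screw). The slot runs right across the head, 3 mm wide, 4 mm deep. Which way it points is given by no reading and differs every time. The adjuster is delicate: load it and the bush with less than 15 N; 2 to 6 N is enough to feel for the slot and to turn.
- pointer (a joint): Dial pointer, rad: 0 on the red zero mark at the dial's upper edge, growing clockwise as one reads it (heavier); a division is 0.157. Geared to the zero screw: turning that clockwise seen from above lowers it, 0.5 rad per rad of screw. It starts 0.3 to 0.65 too high. The screw turns stiffly (0.03 N m) and stays where it is left.
- tool_block: Wooden block fixed to the table, 60 mm (x) by 180 mm (y) by 75 mm high, origin under its centre. Three upright holes 15 mm wide and 70 mm deep on its y axis, at y -55, 0 and +55 mm. Screwdriver and bradawl stand in two of them, one is free.
- screwdriver: Flat screwdriver, 145 mm, about 110 g, upright in the block. Origin mid-edge of the blade (lower end), z up to the handle. Blade 10 mm wide (x), 1.6 thick (y), 5 long; then a round 10 mm shank; red handle with black end, square, 26 x 26 mm, flats square to x and y, 65 to 145 mm above the blade's edge. Its shoulder rests on the block's top: the edge is 10 mm above the table.
- blade_tip (a point): Middle of the blade's edge, the same point as the screwdriver's origin.
- bowl: Empty aluminium bowl, 160 mm wide, 55 mm high, loose on the scale's pan plate. Origin at its underside's centre. Must stay there.
- bradawl: Awl with a pale turned wooden handle 32 mm thick, standing in the block; top 144 mm above the table. Origin at its point. Leave alone.
- press_board: Dark wooden incense press, 120 x 200 x 12 mm, with an arched handle up to 59 mm, on the table. Origin under its centre. Leave alone.
- mug: White enamel mug, 80 mm wide, 85 mm high, on the table. Origin under its centre. Leave alone.
Mind the look-alikes: they are no part of the job. There is more than one size of the screwdriver; the job needs the smallest.

How it is judged:
By the outcome, as a careful person would: the job done as asked, in the order asked, and still so for the second after the job is handed in, with the robot touching nothing.
It also fails if it takes over 72 s, if anything falls off the work surface, if the arm or the gripper's body presses on something with over 40 N, if the wrist force passes 120 N, or if a joint passes its speed limit or range.

ROBOT

A 6-joint arm with a two-finger parallel gripper is mounted at the origin on the work surface. World frame = base frame: x ahead of the robot, y to its left, z up, the work surface at z = 0. Lengths are in mm, angles in rad, forces in N, time in s.
With the tool pointing down it reaches from about 325 to 775 mm from the base axis. Payload 9.3 kg.
Tool frame: the origin (TCP) lies midway between the tips of the shut fingers; the grasp point (between the pads) lies 19 mm behind it; z points along the fingers, y is the line along which they close (so a half turn about z gives the same grasp; the last joint's range is limited). The gripper opens to 85 mm and grips with 20 to 120 N. Pads are 22 mm wide; open, the fingers measure 114 mm over their backs; the gripper's body (76 mm by 85 mm) begins 54 mm behind the grasp point. The pads swing forward as they close: fully open they stand 13 mm farther back than shut.
Start: joints at [1.037, 0.259, 0.021, 1.334, 0, 1.418], TCP at [204.416, 510.599, 231.279] pointing down, gripper open.
Joint ranges: [-3.04, 3.04], [-0.91, 1.82], [-1.04, 1.36], [-1.92, 1.95], [-1.52, 1.45], [-3.14, 3.14]. Speed limits (rad/s): [2.22, 2.22, 2.79, 3.14, 3.14, 3.14].

INTERFACE

Orientations are given as a rotation vector (axis times angle).
In Python, from plant import arm gives the robot as it stands.
- The arm moves only by the shell command python3 -m crank 'ROWS'. ROWS is text: rows parted by semicolons, each of 7 numbers parted by spaces: the turn, a rotation vector about the tool's x, y, z in units of 0.5 rad (1.0 is 0.5 rad), then the shift along the tool's x, y, z in units of 500 mm (1.0 is 500 mm), then the opening, from 0 (shut) to 1 (fully open). A call has 1 to 12 rows; each row is the pose to reach, as a shift and turn from the pose commanded when the call began, along the tool's axes at that moment; what a row does not reach only later rows make up. A row lasts 1/12 s, in which the tool goes at most 41.7 mm and 7.16 degrees, less where a joint would pass 70% of its speed; a pose out of reach is approached as far as the arm can. A call with a number of a shift or a turn outside -1 to 1 is refused whole. A call with a gripper value outside its range is refused whole. The fingers move at their own pace and stop on an object; the grip force is fixed at half the most. Time passes only in rows, so rows that repeat a pose let the fingers close. It gives the time, the measured TCP pose, the force, the opening and the grip force at its end, in the units of the state.
- arm.observe(): the state, without advancing time (a new reading comes with each control period).
- arm.get_image(name): name is "scene" or "side" or "wrist"; returns a dict with "image" (480x640x3 uint8, red, green, blue), "fx", "fy", "cx", "cy" (pixels), "extrinsics" (4x4, takes a point from camera to world coordinates); the wrist camera has in their place "mount" (4x4, takes a point from camera to tool coordinates, whose origin is the TCP and whose axes are the flange's). Camera axes: x right, y up, looking along -z (the intrinsics and any distortion apply to the point x, -y, -z); pixel columns grow to the right and rows downward; lengths in mm; the calibration is good to about 2 mm. A picture is of the moment at which its call begins: read the wrist's pose just before it. There is no depth.
- arm.finish_job(): hands the job in; it is judged then, once.
Trained networks look in the newest picture that a camera, given by its name, has taken for a name from the list of things; names that differ only in an ending like _2 or _b are one class to them, and where a whole thing is asked for, a point or a joint stands for the part that bears it (a point fixed in the world has none). Each returns a list of dicts, best first, with "confidence" (0 to 1); they miss things now and then, are a little off and sometimes report something else, mostly with a low value. They report only what shows in the picture. A call takes as long as a camera call. They do not tell look-alikes from the thing itself.
- arm.masks_of(camera, target): "mask" (480x640 bool, what is visible of it) and "rect" ([centre column, centre row, width, height] in pixels, round what is visible of it).
The state is a dict: "clock": time; "joints": joint angles; "joint_vel": joint speeds; "effort": joint torques, N m; "position": TCP position; "orientation": TCP orientation; "contact_force": force on the tool from outside, world axes, zero at the start; "ft_torque": the same for the moment, N m; "finger_gap": finger opening in mm; "gripper_force": force on a finger pad.
Only numpy, scipy, OpenCV 4.12 (cv2) and the standard library are available. Lean on these libraries where they do the work, as an engineer would, in place of code of your own. Each camera call takes 0.05 s, during which the arm holds its last target. There are 200 camera calls.

## Working session

There is one attempt and no reset: what is moved stays moved. The work goes in short steps, Python scripts to look and compute and a shell command to move; the robot and the scene stay as the last step left them, time stands still between calls to the robot, and variables do not carry over. Pictures are saved under pics/ and viewed, at most 10 in all, crops included, and the job is handed in when it is done.

```bash
ls; mkdir -p pics; cat > h.py <<'E'
import numpy as np, cv2
from scipy.spatial.transform import Rotation as R
from plant import arm
def cam(n):
    s=arm.observe(); d=arm.get_image(n)
    if 'extrinsics' in d: T=np.array(d['extrinsics'])
    else:
        W=np.eye(4);W[:3,:3]=R.from_rotvec(s['orientation']).as_matrix();W[:3,3]=s['position'];T=W@np.array(d['mount'])
    d['T']=T; return d
def ray(d,u,v):
    r=np.array([(u-d['cx'])/d['fx'],-(v-d['cy'])/d['fy'],-1]); return d['T'][:3,3],d['T'][:3,:3]@r
def atz(d,u,v,z):
    o,r=ray(d,u,v); return o+r*(z-o[2])/r[2]
def proj(d,p):
    q=np.linalg.inv(d['T'])@np.append(p,1); return np.array([d['cx']+d['fx']*q[0]/-q[2], d['cy']-d['fy']*q[1]/-q[2]])
def save(n,im): cv2.imwrite(f'pics/{n}.png',im[:,:,::-1])
E
python3 - <<'E'
from h import *
ims=[]
for n in ['scene','side','wrist']:
    d=cam(n); save(n,d['image']); print(n,[k for k in d], d['fx'],d['T'][:3,3].round())
    for t in ['scale','tool_block','screwdriver','bradawl','bowl']:
        for m in arm.masks_of(n,t): print(n,t,round(m['confidence'],2),np.round(m['rect']))
print(arm.observe())
E
```

```text
pics
scene ['image', 'fx', 'fy', 'cx', 'cy', 'extrinsics', 'T'] 605.7442288454284 [1265. -910. 1038.]
scene scale 0.78 [362. 239. 132. 108.]
scene tool_block 0.88 [256. 323.  80.  68.]
scene screwdriver 0.93 [273. 288.  14.  31.]
scene screwdriver 0.91 [315. 304.  20.  71.]
scene screwdriver 0.59 [232. 267.  21.  67.]
scene bradawl 0.85 [255. 300.  15.  27.]
scene bradawl 0.6 [358. 238. 131. 105.]
scene bowl 0.58 [362. 183.  59.  38.]
side ['image', 'fx', 'fy', 'cx', 'cy', 'extrinsics', 'T'] 573.8060072398813 [ 283. 1206. 1367.]
side scale 0.82 [310. 274. 124. 109.]
side scale 0.55 [312. 403.  93.  66.]
side tool_block 0.61 [333. 186.  40.  52.]
side screwdriver 0.81 [366. 182.  15.  45.]
side screwdriver 0.66 [326. 178.  12.  24.]
side screwdriver 0.66 [298. 178.  15.  43.]
side bowl 0.7 [321. 253.  56.  46.]
wrist ['image', 'fx', 'fy', 'cx', 'cy', 'mount', 'T'] 368.4108634976625 [134. 538. 375.]
wrist scale 0.75 [153. 449. 145.  59.]
{'clock': 0.9, 'joints': array([ 1.03741716e+00,  2.58540864e-01,  2.14980331e-02,  1.33366416e+00,
       -1.03437067e-05,  1.41821471e+00]), 'joint_vel': array([-2.24512790e-04,  1.77854704e-03, -4.77880520e-04,  4.73661654e-04,
        2.40436484e-03,  4.12198837e-05]), 'effort': array([-6.66672622e-04, -5.55373120e+01,  3.44731021e+01,  1.46839899e-03,
       -2.52027976e-04,  2.07132905e-05]), 'position': array([204.4132647 , 510.60673129, 231.31009592]), 'orientation': array([5.94540385e-01, 3.08478138e+00, 1.26689181e-04]), 'contact_force': array([-0.26293189, -0.92687763,  0.52037187]), 'ft_torque': array([ 0.03870908, -0.02861447,  0.00040136]), 'gripper_force': 0.0, 'finger_gap': 85.55301504513004}
```

View pics/scene.png

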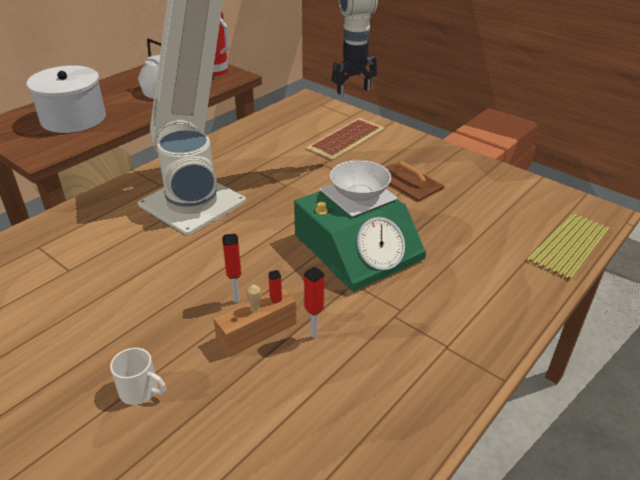

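View pics/side.png

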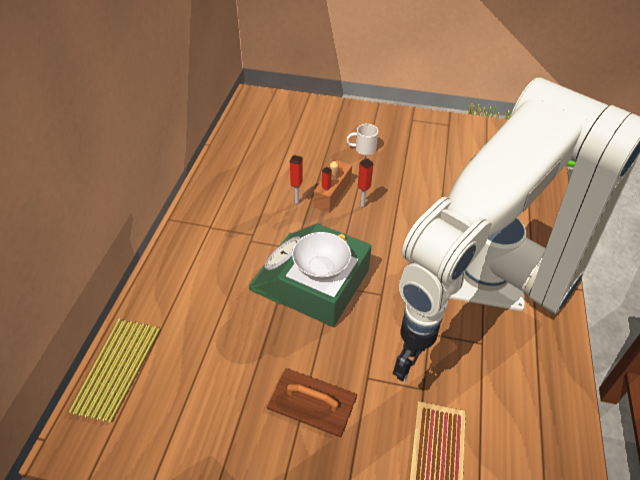

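The pictures show the small red driver in the block (scene 275,287; side 326,178), with the bradawl beside it. Two larger look-alikes stand free at scene (232,267) and (314,304). The bush is at scene (321,208).

```bash
python3 - <<'E'
from h import *
a=cam('scene');b=cam('side')
for nm,u,v,z in [('drv top',275,273,155),('awl top',255,288,144),('big1 top',231,238,None),('big2 top',314,272,None),('bush',321,205,150),('blockL',218,325,75),('blockR',296,300,75),('drv base',235,302,0),('drv base',315,338,0)]:
    if z is not None: print(nm,'scene',atz(a,u,v,z).round())
for nm,u,v,z in [('drv top',327,170,155),('awl top',335,164,144),('bush',342,237,150),('big base',297,203,0),('big base',363,206,0)]: print(nm,'side',atz(b,u,v,z).round())
def c(d,x,y,w,h,k): return cv2.resize(d['image'][y:y+h,x:x+w],None,fx=k,fy=k,interpolation=cv2.INTER_CUBIC)
A=c(a,205,165,230,185,3.4); B=c(b,240,145,150,190,3.0)
save('cropA',A); save('cropB',B); print(A.shape)
E
```

```text
drv top scene [ 538. -196.  155.]
awl top scene [ 530. -251.  144.]
bush scene [438.  79. 150.]
blockL scene [ 498. -338.   75.]
blockR scene [ 574. -168.   75.]
drv base scene [ 411. -213.    0.]
drv base scene [ 638. -175.    0.]
drv top side [ 538. -192.  155.]
awl top side [ 521. -240.  144.]
bush side [437.  84. 150.]
big base side [ 637. -176.    0.]
big base side [ 413. -213.    0.]
(629, 782, 3)
```

View pics/cropA.png

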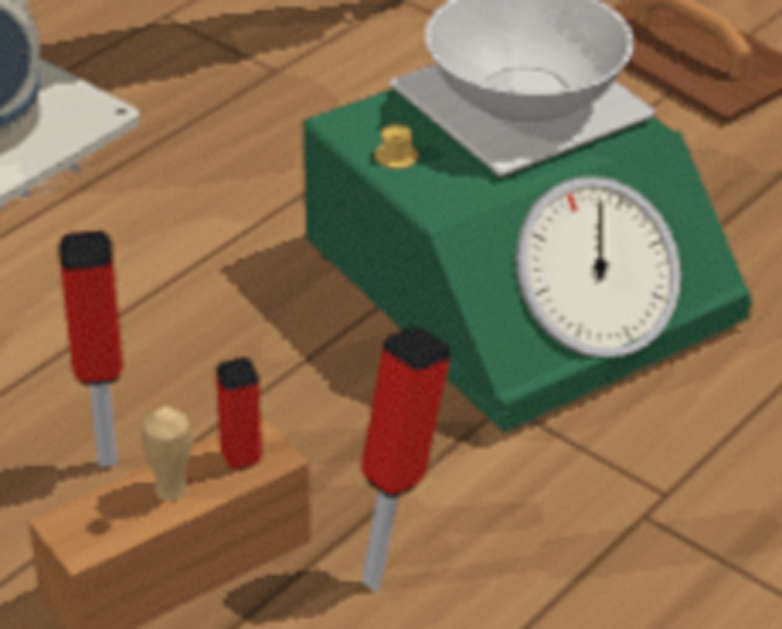

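The crop shows the driver in the block's right hole, the awl in the middle, and the free hole at the left end (crop 98,527). The bush is at crop (397,130), and the pointer stands right of the red mark.

```bash
cat >> h.py <<'E'
def delta(p,ydir=None,turn_only=None):
    """rows numbers to reach TCP p with tool z down and tool y along ydir (sign free, nearest)"""
    s=arm.observe(); Rc=R.from_rotvec(s['orientation']).as_matrix()
    sh=Rc.T@(np.array(p)-s['position'])/500
    if ydir is None: y=Rc[:,1]
    else: y=np.append(np.array(ydir,float)[:2],0)
    y=y*1.;y[2]=0;y/=np.linalg.norm(y)
    out=[]
    for sg in (1,-1):
        z=np.array([0,0,-1.]);Y=sg*y;X=np.cross(Y,z)
        out.append((Rc.T@np.c_[X,Y,z]))
    for o in out: print('turn(units)',(R.from_matrix(o).as_rotvec()/.5).round(3),'shift(units)',sh.round(4))
E
python3 - <<'E'
from h import *
a=cam('scene')
C=lambda u,v:(205+u/3.4,165+v/3.4)
for n,(u,v),z in [('blk front',(75,573),75),('blk right',(308,465),75),('blk left',(32,522),75),('freehole',(98,527),75),('scaleRL',(305,123),130),('scaleR dial',(432,236),130),('bush',(397,131),150),('plate front',(500,172),142),('plate left',(392,82),142),('plate right',(652,113),142)]:
    print(n,atz(a,*C(u,v),z).round(1))
d=cam('wrist'); s=arm.observe(); M=np.array(d['mount']); print(M.round(2)); print(R.from_rotvec(s['orientation']).as_matrix().round(3), d['image'].shape)
delta([538,-195,330],[.97,-.24])
E
```

```text
blk front [ 531.5 -342.2   75. ]
blk right [ 576.9 -172.6   75. ]
blk left [ 477.1 -329.5   75. ]
freehole [ 512.8 -304.7   75. ]
scaleRL [355.8  69.2 130. ]
scaleR dial [523.2  22.1 130. ]
bush [435.6  85.8 150. ]
plate front [521.1 104.3 142. ]
plate left [380.8 144.6 142. ]
plate right [561.8 245.  142. ]
[[ 0.0000e+00  9.6000e-01  3.0000e-01  7.5380e+01]
 [ 1.0000e+00 -0.0000e+00  0.0000e+00 -1.0000e-01]
 [ 0.0000e+00  3.0000e-01 -9.6000e-01 -1.4361e+02]
 [ 0.0000e+00  0.0000e+00  0.0000e+00  1.0000e+00]]
[[-0.928  0.372  0.   ]
 [ 0.372  0.928 -0.   ]
 [-0.     0.    -1.   ]] (480, 640, 3)
turn(units) [0.    0.    2.865] shift(units) [-1.1439 -1.0621 -0.1974]
turn(units) [-0.     0.    -3.418] shift(units) [-1.1439 -1.0621 -0.1974]
```

```bash
R1="x"; python3 -m crank '0 0 0.95 -0.37 -0.37 -0.12 1; 0 0 0.95 -0.37 -0.37 -0.12 1; 0 0 0.95 -0.37 -0.37 -0.12 1; 0 0 0.95 -0.37 -0.37 -0.12 1; 0 0 0.95 -0.37 -0.37 -0.12 1; 0 0 0.95 -0.37 -0.37 -0.12 1; 0 0 0.95 -0.37 -0.37 -0.12 1'; python3 -c "
from h import *
delta([418,13,300],[.966,-.259]); print(arm.observe()['joints'])"
```

```text
clock: 1.68
position: [308.3, 267.1, 292.6]
orientation: [1.305, 2.856, 0.001]
contact_force: [0.3, -0.5, 0.4]
finger_gap: 85.1
gripper_force: 0.0
turn(units) [4.000e-03 1.000e-03 1.951e+00] shift(units) [-0.5279 -0.1666 -0.0144]
turn(units) [-1.000e-03  5.000e-03 -4.333e+00] shift(units) [-0.5279 -0.1666 -0.0144]
[ 5.08151437e-01 -2.52244203e-04 -1.31743869e-01  1.43750011e+00
 -9.02979673e-04  1.36561873e+00]
```

```bash
python3 -m crank '0 0 0.98 -0.53 -0.17 0 1; 0 0 0.98 -0.53 -0.17 0 1; 0 0 0.98 -0.53 -0.17 0 1; 0 0 0.98 -0.53 -0.17 0 1; 0 0 0.98 -0.53 -0.17 0 1; 0 0 0.98 -0.53 -0.17 0 1; 0 0 0.98 -0.53 -0.17 0 1; 0 0 0.98 -0.53 -0.17 0 1'; python3 -c "
from h import *
delta([418,13,180],[.966,-.259]); print(arm.observe()['joints'])"
```

```text
clock: 2.35
position: [418.8, 10.1, 290.8]
orientation: [1.963, 2.452, -0.001]
contact_force: [-0.4, -0.3, -0.8]
finger_gap: 85.5
gripper_force: 0.0
turn(units) [-0.     0.002  0.964] shift(units) [ 6.200e-03 -1.000e-04  2.216e-01]
turn(units) [-3.000e-03 -0.000e+00 -5.319e+00] shift(units) [ 6.200e-03 -1.000e-04  2.216e-01]
[-1.76071586e-01  2.02511691e-02 -1.15515986e-01  1.43495190e+00
 -1.01772981e-03  1.17446392e+00]
```

```bash
python3 -m crank '0 0 0.96 0.006 0 0.22 1; 0 0 0.96 0.006 0 0.22 1; 0 0 0.96 0.006 0 0.22 1; 0 0 0.96 0.006 0 0.22 1; 0 0 0.96 0.006 0 0.22 1; 0 0 0.96 0.006 0 0.22 1'; python3 - <<'E'
from h import *
d=cam('wrist'); s=arm.observe(); print(s['joints'].round(3),s['position'].round(1),s['clock'])
for p in [(436,86,150),(436,86,135.5)]: print(proj(d,np.array(p)))
u,v=proj(d,np.array([436,86,145])).astype(int)
im=d['image'].copy()
print(u,v)
c=cv2.resize(im[max(v-40,0):v+40,max(u-40,0):u+40],None,fx=7,fy=7,interpolation=cv2.INTER_CUBIC)
save('w1',im); save('bush1',c); np.save('w1.npy',d['T'])
E
```

```text
clock: 2.85
position: [416.4, 17.4, 181.7]
orientation: [2.482, 1.925, 0.0]
contact_force: [-0.3, -0.0, 1.2]
finger_gap: 85.4
gripper_force: 0.0
[-0.16   0.054 -0.359  1.157  0.     1.661] [416.7  17.3 182.1] 2.9
[321.17162197 131.00353934]
[320.88264099 130.27756318]
321 130
```

View pics/bush1.png

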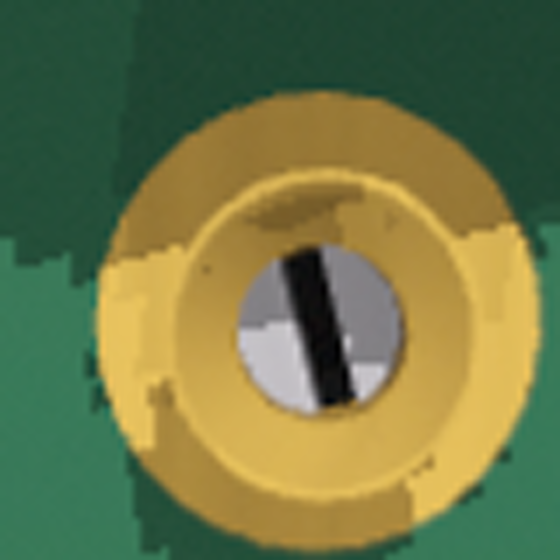

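The slot is plainly seen running from crop (300,250) to (336,402), with the mouth centred at (323,333).

```bash
python3 - <<'E'
from h import *
d=cam('wrist'); d['T']=np.load('w1.npy')
C=lambda u,v:(281+u/7,90+v/7)
print('mouth',atz(d,*C(323,333),150),'head',atz(d,*C(321,328),135.5))
p,q=atz(d,*C(300,250),135.5),atz(d,*C(336,402),135.5); print('slot angle deg',np.degrees(np.arctan2(*(q-p)[1::-1])), np.linalg.norm(q-p))
delta([538,-195,300],[.966,-.259])
# view position: camera over the driver
X=np.array([.259,.966,0]); delta(np.array([538,-195,240])-75*X,[.966,-.259])
E
```

```text
mouth [437.94721912  82.49840249 150.        ] head [438.10704876  82.20691974 135.5       ]
slot angle deg -90.23108412633724 10.77453382298253
turn(units) [ 0.004 -0.     0.021] shift(units) [-0.351   0.3406 -0.235 ]
turn(units) [ 1.000e-03  6.000e-03 -6.262e+00] shift(units) [-0.351   0.3406 -0.235 ]
turn(units) [ 0.004 -0.     0.021] shift(units) [-0.501   0.3388 -0.115 ]
turn(units) [ 1.000e-03  6.000e-03 -6.262e+00] shift(units) [-0.501   0.3388 -0.115 ]
```

```bash
python3 -m crank '0 0 0 0 0 -0.16 1; 0 0 0 0 0 -0.16 1;0 0 0.02 -0.5 0.34 -0.18 1;0 0 0.02 -0.5 0.34 -0.18 1;0 0 0.02 -0.5 0.34 -0.18 1;0 0 0.02 -0.5 0.34 -0.18 1;0 0 0.02 -0.5 0.34 -0.18 1;0 0 0.02 -0.5 0.34 -0.18 1;0 0 0.02 -0.5 0.34 -0.18 1;0 0 0.02 -0.5 0.34 -0.18 1;0 0 0.02 -0.5 0.34 -0.18 1;0 0 0.02 -0.5 0.34 -0.18 1'; python3 - <<'E'
from h import *
d=cam('wrist'); s=arm.observe(); print(s['joints'].round(3),s['position'].round(1),s['clock'])
for m in arm.masks_of('wrist','screwdriver'): print(m['confidence'],m['rect'])
u,v=proj(d,np.array([538,-195,155])).astype(int); print(u,v)
v0,u0=max(v-75,0),u-100; print(u0,v0)
save('drv',cv2.resize(d['image'][v0:v0+150,u0:u0+200],None,fx=4,fy=4,interpolation=cv2.INTER_CUBIC)); np.save('w2.npy',d['T'])
a=cam('scene')
for x,y in ((638,-175),(412,-213)): print([proj(a,np.array([x,y,z])).round() for z in (200,220,240)])
E
```

```text
clock: 3.95
position: [517.8, -267.9, 271.3]
orientation: [-2.495, -1.909, -0.0]
contact_force: [-0.3, -0.0, 0.7]
finger_gap: 85.2
gripper_force: 0.0
[-0.62   0.308  0.193  1.456  0.     1.214] [ 517.6 -267.   271.7] 4.0
0.95 [318.5, 122.2, 44.4, 38.5]
0.86 [93.8, 110.2, 187.6, 106.8]
0.85 [403.4, 23.1, 18.8, 46.3]
317 121
217 46
[array([315., 272.]), array([315., 265.]), array([316., 258.])]
[array([228., 238.]), array([228., 231.]), array([227., 223.])]
```

View pics/drv.png

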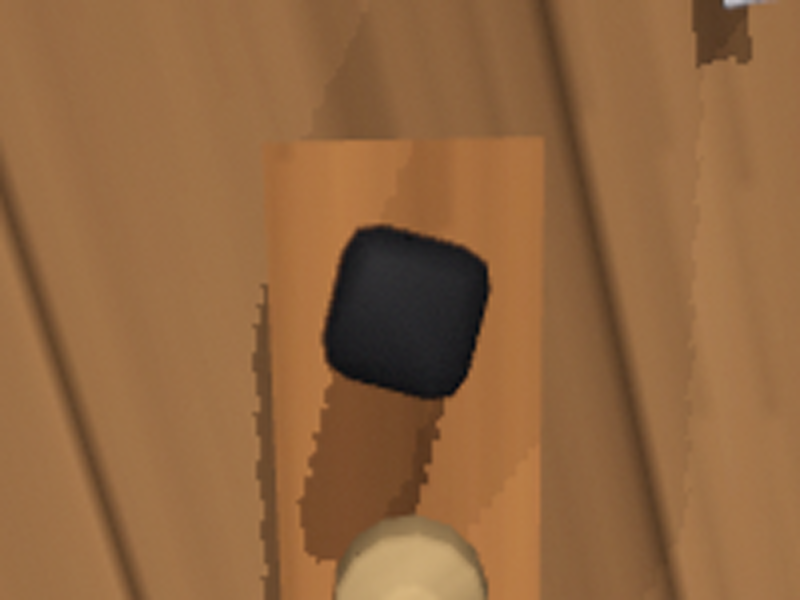

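The driver's black end is centred at crop (407,312), and its flats are turned about 15° clockwise of the block. The awl is 55 mm below it in the picture.

```bash
python3 - <<'E'
from h import *
d=cam('wrist'); d['T']=np.load('w2.npy')
im=d['image'][60:170,250:390].astype(int); m=(im.max(2)<75).astype(np.uint8)
n,l,st,ce=cv2.connectedComponentsWithStats(m); i=1+np.argmax(st[1:,4]); pts=np.argwhere(l==i)[:,::-1].astype(np.float32)+[250,60]
r=cv2.minAreaRect(pts.astype(np.float32)); print(r,st[i])
w=[atz(d,*p,155) for p in cv2.boxPoints(r)]; print(np.round(w,1)); c=np.mean(w,0); e=w[1]-w[0]; print(c,np.linalg.norm(e),np.degrees(np.arctan2(e[1],e[0])))
a=np.radians(-30); delta([c[0],c[1],200],[np.cos(a),np.sin(a)])
E
```

```text
((318.9460754394531, 125.9522933959961), (37.48991394042969, 39.100303649902344), 14.931418418884277) [  49   45   41   43 1372]
[[ 520.2 -202.9  155. ]
 [ 533.4 -181.3  155. ]
 [ 555.2 -193.5  155. ]
 [ 542.5 -215.6  155. ]]
[ 537.80384866 -198.33203298  155.        ] 25.33398655280761 58.54430726482435
turn(units) [0.002 0.    0.521] shift(units) [0.1417 0.0035 0.1442]
turn(units) [-0.000e+00  3.000e-03 -5.762e+00] shift(units) [0.1417 0.0035 0.1442]
```

```bash
python3 -m crank '0 0 0.53 0.142 0.003 0 0.7;0 0 0.53 0.142 0.003 0 0.7;0 0 0.53 0.142 0.003 0.1 0.7;0 0 0.53 0.142 0.003 0.2 0.7;0 0 0.53 0.142 0.003 0.28 0.7;0 0 0.53 0.142 0.003 0.33 0.7;0 0 0.53 0.142 0.003 0.352 0.7;0 0 0.53 0.142 0.003 0.352 0.7;0 0 0.53 0.142 0.003 0.352 0.7'; python3 - <<'E'
from h import *
a=np.radians(-30.5); delta([538,-198,96],[np.cos(a),np.sin(a)])
d=cam('wrist');save('grasp',d['image'])
E
```

```text
clock: 4.9
position: [537.7, -198.6, 95.9]
orientation: [-2.725, -1.564, 0.0]
contact_force: [0.6, -0.6, 1.7]
finger_gap: 59.9
gripper_force: 0.0
turn(units) [-0.    -0.     0.007] shift(units) [ 0.0014 -0.0002 -0.0002]
turn(units) [ 0.    -0.    -6.276] shift(units) [ 0.0014 -0.0002 -0.0002]
```

```bash
python3 -m crank '0 0 0 0 0 0 0;0 0 0 0 0 0 0;0 0 0 0 0 0 0;0 0 0 0 0 0 0;0 0 0 0 0 0 0;0 0 0 0 0 0 0;0 0 0 0 0 0 0;0 0 0 0 0 0 0'; python3 -m crank '0 0 0 0 0 -0.08 0;0 0 0 0 0 -0.16 0;0 0 0 0 0 -0.24 0;0 0 0 0 0 -0.32 0;0 0 0 0 0 -0.38 0;0 0 0 0 0 -0.38 0'; python3 - <<'E'
from h import *
s=arm.observe(); print(s['joints'].round(3),s['position'],s['contact_force'],s['ft_torque'])
ims=[]
for n in('scene','side'):
    a=cam(n); p=np.array(s['position'])-[0,0,50]; u,v=proj(a,p).astype(int); print(u,v)
    ims.append(cv2.resize(a['image'][v-40:v+40,u-30:u+30],(390,520),interpolation=cv2.INTER_CUBIC))
save('lift',np.hstack(ims))
E
```

```text
clock: 5.62
position: [538.4, -199.7, 96.8]
orientation: [2.724, 1.561, 0.002]
contact_force: [-0.9, 0.5, 7.1]
finger_gap: 25.3
gripper_force: 57.0
clock: 6.12
position: [539.1, -200.2, 292.5]
orientation: [2.718, 1.558, 0.009]
contact_force: [0.5, 0.1, -0.8]
finger_gap: 25.5
gripper_force: 57.9
[-0.501  0.287  0.215  1.488 -0.     1.599] [ 539.09828953 -200.21210197  292.50612543] [ 0.50871589  0.11139993 -0.81187849] [ 5.90494404e-05 -3.62689363e-02  4.15636789e-03]
272 243
328 146
```

View pics/lift.png

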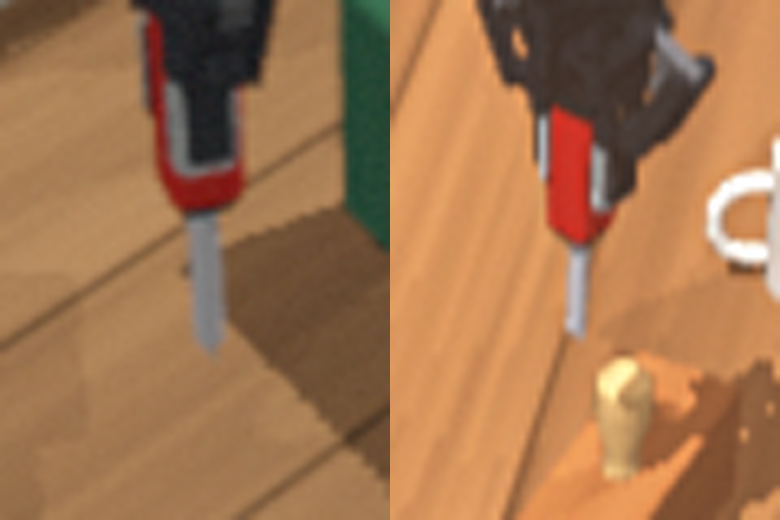

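```bash
python3 -m crank '0 0 -1 0.1 -0.12 0 0;0 0 -1 0.38 -0.45 0 0;0 0 -1 0.38 -0.45 0 0;0 0 -1 0.38 -0.45 0 0;0 0 -1 0.38 -0.45 0 0;0 0 -1 0.38 -0.45 0 0;0 0 -1 0.38 -0.45 0 0;0 0 -1 0.38 -0.45 0 0;0 0 -1 0.38 -0.45 0 0' | head -3;  python3 -m crank '0 0 -1 0 0 0 0;0 0 -1 0 0 0 0;0 0 -1 0 0 0 0;0 0 -1 0 0 0 0'|head -1;  python3 -m crank '0 0 -1 0 0 0 0;0 0 -1 0 0 0 0;0 0 -1 0 0 0 0;0 0 -1 0 0 0 0' |head -1;  python3 -m crank '0 0 -1 0 0 0 0;0 0 -1 0 0 0 0;0 0 -1 0 0 0 0;0 0 -1 0 0 0 0;0 0 -1 0 0 0 0'; python3 - <<'E'
from h import *
s=arm.observe(); print(s['joints'].round(3))
delta([438,82.3,260],[0,1])
E
```

```text
clock: 6.97
position: [438.2, 80.3, 284.3]
orientation: [-2.249, -2.192, 0.002]
clock: 7.3
clock: 7.63
clock: 8.05
position: [439.9, 77.0, 284.1]
orientation: [-0.152, -3.136, 0.001]
contact_force: [0.3, -0.1, -0.6]
finger_gap: 25.4
gripper_force: 58.0
[-0.015  0.07  -0.079  1.424 -0.     0.082]
turn(units) [-0.001 -0.004 -0.193] shift(units) [0.0047 0.0102 0.0483]
turn(units) [-6.00e-03  1.00e-03  6.09e+00] shift(units) [0.0047 0.0102 0.0483]
```

```bash
python3 -m crank '0 0 -0.19 0.005 0.01 0.05 0;0 0 -0.19 0.005 0.01 0.08 0;0 0 -0.19 0.005 0.01 0.086 0;0 0 -0.19 0.005 0.01 0.086 0'; python3 - <<'E'
from h import *
s=arm.observe(); print(s['joints'].round(3),s['position'])
ims=[]
for n,k,h in(('scene',40,1),('side',40,1),('wrist',60,1)):
    a=cam(n); u,v=proj(a,np.array([438,82.3,152])).astype(int); print(n,u-k,v-k)
    if n!='wrist': print(proj(a,np.array([438,82.3,150])),proj(a,np.array([439,82.3,150])),proj(a,np.array([438,83.3,150])))
    v=max(v,k); im=a['image'][v-k:v+k,u-k:u+k]; ims.append(cv2.resize(im,(400,400) if n!='wrist' else (400,400),interpolation=cv2.INTER_CUBIC))
save('above',np.hstack(ims[:2])); save('abovew',cv2.resize(ims[2],(560,560))); np.save('w3.npy',a['T'])
E
```

```text
clock: 8.38
position: [437.3, 82.8, 241.2]
orientation: [-0.016, -3.139, 0.0]
contact_force: [0.4, -0.4, -0.5]
finger_gap: 25.5
gripper_force: 58.0
[-0.002  0.078 -0.179  1.317 -0.     0.008] [437.3056673   82.81327248 241.16806213]
scene 281 163
[321.58643623 204.44826438] [321.88204601 204.59333733] [321.83650724 204.28302193]
side 301 196
[341.85473413 236.56141637] [341.51545054 236.50439721] [341.7911649 236.8079976]
wrist 256 179
```

View pics/above.png

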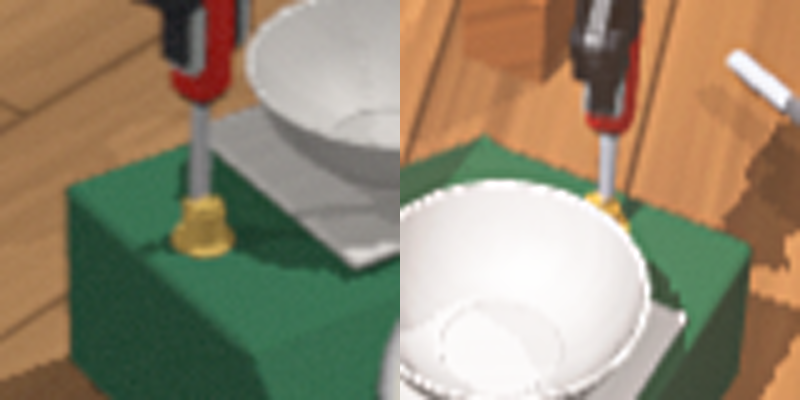

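View pics/abovew.png

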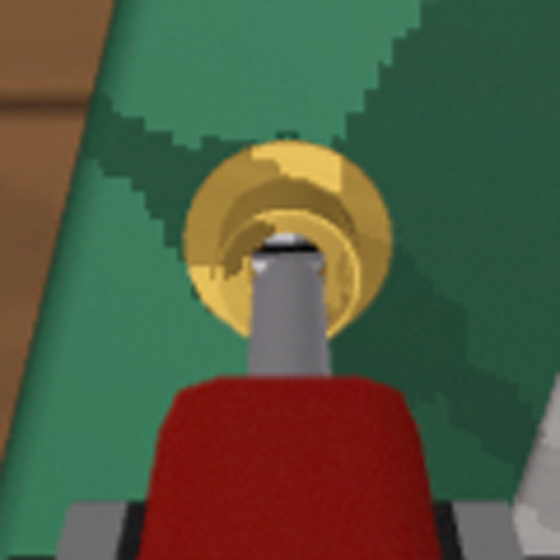

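The blade is above the mouth, about centred in the wrist view. In the side view a big look-alike seems to lie at a slant near (367,208), so I'll check whether it was moved.

```bash
python3 - <<'E'
from h import *
for n in('scene','side'):
    a=cam(n)
    for t in('screwdriver','mug','bradawl'):
        for m in arm.masks_of(n,t): print(n,t,round(m['confidence'],2),np.round(m['rect']))
    save('now_'+n,a['image'])
A=cv2.imread('pics/scene.png')[170:420,90:440]; B=cv2.imread('pics/now_scene.png')[170:420,90:440]
C=cv2.imread('pics/now_side.png')[110:260,270:450]
h=500
cv2.imwrite('pics/cmp.png',np.hstack([cv2.resize(B,(470,336)),cv2.resize(C,(330,336))]))
E
```

```text
scene screwdriver 0.97 [231. 265.  17.  54.]
scene screwdriver 0.71 [320. 176.  14.  52.]
scene screwdriver 0.67 [352. 304.  63.  48.]
scene mug 0.85 [141. 376.  56.  55.]
scene bradawl 0.61 [253. 298.  16.  29.]
scene bradawl 0.25 [383. 243.  11.  11.]
side screwdriver 0.61 [282. 225.  27.  44.]
side screwdriver 0.6 [390. 226.  40.  38.]
side mug 0.75 [371. 138.  14.  32.]
```

View pics/cmp.png

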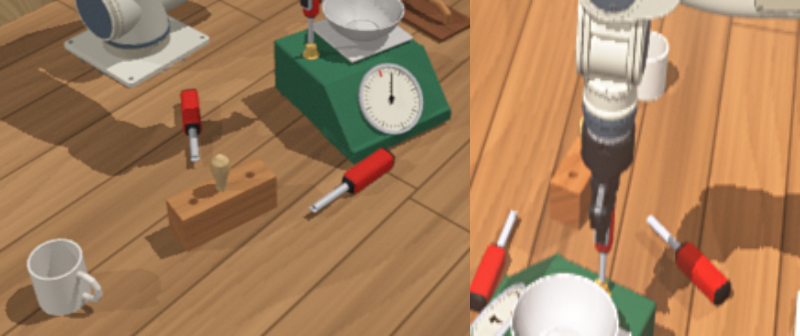

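Both big look-alikes have toppled. They stood free on their blades and my contact forces never showed a touch, so they fell by themselves. The pointer and block are fine, so I'll go on with the centring check.

```bash
python3 - <<'E'
from h import *
d=cam('wrist'); d['T']=np.load('w3.npy')
C=lambda u,v:(256+u/4.667,179+v/4.667)
print('tip',atz(d,*C(288,262),154.4),'mouth',atz(d,*C(290,274),150))
q=proj(d,np.array([437.3,82.8,154.4])); print('exp tip crop',(q-[256,179])*4.667)
q=proj(d,np.array([438,82.3,150])); print('exp mouth crop',(q-[256,179])*4.667)
im=d['image']; 
for r in range(224,244): print(r,' '.join('%3d,%3d,%3d'%tuple(im[r,c]) for c in (310,314,318,322)))
# scene: measure columns
a=cam('scene')['image']
for r in (190,195,200,203,206): print(r,[tuple(int(k) for k in a[r,c]) for c in range(314,331)])
E
```

```text
tip [434.32285026  82.85567875 154.4       ] mouth [437.49581799  83.11729853 150.        ]
exp tip crop [287.78128537 282.07398839]
exp mouth crop [284.36328546 277.37592769]
224 139,109, 48 183,148, 68 162,129, 56 124, 97, 45
225 162,129, 59 220,183, 86 216,178, 84 163,129, 58
226 166,133, 59 154,122, 53 198,162, 75 214,177, 83
227 135,107, 47 122, 96, 43 190,155, 73 193,158, 71
228 125, 98, 43 184,149, 69 188,152, 71 185,149, 69
229 125, 97, 43 190,162,103 179,151, 94 184,149, 69
230 126, 98, 44 196,191,190 151,144,140 182,147, 70
231 125, 99, 45 115,112,115  77, 76, 78 124, 97, 49
232  82, 64, 33  28, 26, 28  18, 17, 18  44, 34, 18
233  51, 44, 34  31, 30, 31  33, 31, 33  50, 48, 50
234  92, 88, 90  93, 90, 94 102,101,104  93, 91, 93
235 147,143,146 118,116,119 113,111,114 111,108,112
236 188,183,186 120,117,120 113,111,114 105,102,105
237 176,169,165 118,115,120 113,111,114 104,101,105
238 133,122,110 120,116,121 114,112,115 103,102,105
239 118,110,108 120,117,121 114,112,115 103,102,106
240 117,109,109 120,117,121 114,112,114 103,101,105
241 125,115,110 120,116,120 113,111,114 
[... 764 characters left out ...]
7, 103), (129, 128, 130), (125, 122, 125), (115, 118, 118), (88, 102, 93), (44, 75, 57), (33, 72, 50), (35, 73, 52), (37, 74, 52), (34, 72, 52), (34, 72, 48), (40, 74, 53)]
203 [(58, 116, 83), (54, 113, 81), (56, 104, 74), (106, 108, 65), (164, 138, 71), (191, 158, 87), (200, 168, 98), (205, 171, 93), (199, 167, 89), (188, 155, 79), (180, 149, 78), (115, 105, 57), (46, 75, 52), (37, 73, 52), (35, 74, 51), (38, 73, 53), (34, 71, 49)]
206 [(56, 113, 81), (56, 116, 85), (64, 115, 82), (112, 118, 75), (156, 127, 65), (163, 132, 69), (155, 125, 65), (155, 127, 66), (157, 129, 65), (155, 125, 64), (144, 114, 58), (129, 107, 58), (58, 77, 52), (33, 69, 49), (37, 73, 53), (41, 74, 56), (36, 71, 49)]
```

```bash
python3 -m crank '0 0 0 -0.001 0 0.005 0;0 0 0 -0.001 0 0.01 0;0 0 0 -0.001 0 0.014 0;0 0 0 -0.001 0 0.014 0'; python3 -m crank '0 0 0 0 0 0.005 0;0 0 0 0 0 0.008 0;0 0 0 0 0 0.008 0'; python3 -c "
from h import *
s=arm.observe();print(s['ft_torque'],s['contact_force'])"
```

```text
clock: 9.37
position: [438.0, 83.4, 234.7]
orientation: [-0.009, -3.141, -0.0]
contact_force: [-0.3, 0.3, -1.2]
finger_gap: 25.2
gripper_force: 58.0
clock: 9.62
position: [438.1, 83.4, 230.9]
orientation: [-0.009, -3.141, 0.0]
contact_force: [0.2, -0.8, -0.5]
finger_gap: 25.4
gripper_force: 58.0
[-0.05238165 -0.04813334  0.03766328] [ 0.16976933 -0.77595032 -0.54802268]
```

```bash
python3 -m crank '0 0 0 0 -0.001 0.003 0;0 0 0 0 -0.001 0.006 0;0 0 0 0 -0.001 0.006 0'; python3 -m crank '0 0 0 0 0 0.002 0;0 0 0 0 0 0.004 0;0 0 0 0 0 0.004 0'; python3 -c "
from h import *
s=arm.observe();print(s['ft_torque'],s['contact_force'])
d=cam('wrist');save('in1',d['image'])"
```

```text
clock: 9.87
position: [438.1, 82.9, 228.0]
orientation: [-0.009, -3.141, -0.0]
contact_force: [0.2, -0.0, -0.8]
finger_gap: 25.4
gripper_force: 58.0
clock: 10.12
position: [438.5, 82.9, 226.3]
orientation: [0.009, 3.141, -0.0]
contact_force: [1.1, -0.4, -2.0]
finger_gap: 25.4
gripper_force: 58.2
[-0.02255789 -0.49875262 -0.00838606] [ 1.122352   -0.3995375  -1.99896804]
```

```bash
python3 -m crank '0 0 0 -0.002 0 0 0;0 0 0 -0.002 0 0 0'; python3 -c "
from h import *
s=arm.observe();print(s['ft_torque'],s['contact_force'])";python3 -m crank '0 0 0 -0.002 0 0.002 0;0 0 0 -0.002 0 0.004 0;0 0 0 -0.002 0 0.004 0'; python3 -c "
from h import *
s=arm.observe();print(s['ft_torque'],s['contact_force'])"
```

```text
clock: 10.33
position: [439.2, 82.9, 226.2]
orientation: [-0.009, -3.141, -0.0]
contact_force: [0.8, 0.6, -1.0]
finger_gap: 25.7
gripper_force: 58.1
[ 0.020066    0.0312553  -0.08189232] [ 0.78741368  0.57403608 -0.95535483]
clock: 10.58
position: [440.1, 82.9, 224.0]
orientation: [-0.009, -3.141, -0.0]
contact_force: [0.7, 0.8, -1.2]
finger_gap: 25.3
gripper_force: 58.1
[ 0.04094006 -0.03202116 -0.01655044] [ 0.67060509  0.78590926 -1.18779408]
```

```bash
for i in 1; do python3 -m crank '0 0 0 0 0 0.001 0;0 0 0 0 0 0.003 0;0 0 0 0 0 0.003 0'; done; python3 -c "
from h import *
s=arm.observe();print(s['ft_torque'],s['contact_force'])";python3 -m crank '0 0 0 0 0 0.001 0;0 0 0 0 0 0.003 0;0 0 0 0 0 0.003 0'; python3 -c "
from h import *
s=arm.observe();print(s['ft_torque'],s['contact_force'])"
```

```text
clock: 10.83
position: [440.1, 82.9, 222.6]
orientation: [-0.009, -3.141, 0.0]
contact_force: [-0.0, 0.5, -1.0]
finger_gap: 25.5
gripper_force: 58.1
[ 0.04688116  0.02131321 -0.04112735] [-0.04761492  0.53665303 -0.95104641]
clock: 11.08
position: [440.1, 82.9, 221.1]
orientation: [-0.009, -3.141, -0.0]
contact_force: [-0.8, -0.0, -0.0]
finger_gap: 25.2
gripper_force: 58.1
[ 0.01948005 -0.01598332 -0.05076547] [-0.81743297 -0.00922092 -0.03412915]
```

```bash
python3 -m crank '0 0 0 0 0 0.001 0;0 0 0 0 0 0.003 0;0 0 0 0 0 0.003 0'; python3 -c "
from h import *
s=arm.observe();print(s['ft_torque'],s['contact_force'])";python3 -m crank '0 0 0 0 0 0.001 0;0 0 0 0 0 0.002 0;0 0 0 0 0 0.002 0'; python3 -c "
from h import *
s=arm.observe();print(s['ft_torque'],s['contact_force'])"
```

```text
clock: 11.33
position: [440.2, 82.9, 219.6]
orientation: [-0.009, -3.141, -0.0]
contact_force: [0.2, 0.5, -0.8]
finger_gap: 25.7
gripper_force: 58.1
[-0.01269563  0.04914869 -0.02924927] [ 0.23723976  0.53359881 -0.84310599]
clock: 11.58
position: [440.2, 82.9, 218.7]
orientation: [-0.009, -3.142, -0.0]
contact_force: [0.3, -0.1, -1.1]
finger_gap: 25.6
gripper_force: 58.1
[ 0.02562995 -0.01215712 -0.022775  ] [ 0.31977439 -0.05830704 -1.06597334]
```

```bash
python3 -m crank '0 0 0 0 0 0.001 0;0 0 0 0 0 0.001 0'; python3 -m crank '0 0 0 0 0 0.001 0;0 0 0 0 0 0.001 0';python3 -c "
from h import *
s=arm.observe();print(s['ft_torque'],s['contact_force'])"
```

```text
clock: 11.75
position: [440.2, 82.9, 218.3]
orientation: [0.009, 3.142, -0.0]
contact_force: [1.0, -0.0, -0.5]
finger_gap: 25.3
gripper_force: 58.1
clock: 11.92
position: [440.3, 82.9, 218.1]
orientation: [0.009, 3.141, 0.0]
contact_force: [-0.5, -0.2, 2.3]
finger_gap: 25.4
gripper_force: 58.5
[-0.12403868  0.17369261 -0.00400558] [-0.45079001 -0.22232667  2.29528088]
```

The blade dropped straight to the slot floor (tip z 131.5) at about 3 N. Next I need a pointer reader.

```bash
cat >> h.py <<'E'
def pointer(img=None,name=None):
    """angle red->pointer (clockwise +) in affinely rectified dial, from the scene picture"""
    if img is None: img=cam('scene')['image']
    k=8; x0,y0,w,h=350,210,66,66
    c=img[y0:y0+h,x0:x0+w]; big=cv2.resize(c,None,fx=k,fy=k,interpolation=cv2.INTER_CUBIC).astype(int)
    r,g,b=big[...,0],big[...,1],big[...,2]
    green=(g-r>25); m=(~green)&(r>130)&(r-b<60)
    m=m.astype(np.uint8); m=cv2.morphologyEx(m,cv2.MORPH_CLOSE,np.ones((25,25)))
    cs,_=cv2.findContours(m,cv2.RETR_EXTERNAL,cv2.CHAIN_APPROX_NONE); cc=max(cs,key=cv2.contourArea)
    E=cv2.fitEllipse(cv2.convexHull(cc)); (cx,cy),(d1,d2),an=E
    N=200; t=np.radians(an); A=np.array([[np.cos(t),-np.sin(t)],[np.sin(t),np.cos(t)]])
    B=A@np.diag([d1/2,d2/2])@A.T/ N   # rect->ellipse
    M=np.c_[B,np.array([cx,cy])-B@[220,220]]
    rect=cv2.warpAffine(big.astype(np.uint8),M,(440,440),flags=cv2.INTER_LINEAR|cv2.WARP_INVERSE_MAP)
    if name: save(name,rect)
    pol=cv2.warpPolar(rect,(220,1440),(220,220),220,cv2.INTER_LINEAR).astype(float) # rows angle cw from +x (image)
    ang=np.arange(1440)*2*np.pi/1440
    red=np.clip(pol[:,110:185,0]-pol[:,110:185,1]-30,0,None).sum(1); 
    dark=np.clip(170-pol[:,55:115,1],0,None).sum(1)-0
    def peak(f):
        i=np.argmax(cv2.GaussianBlur(f[:,None],(1,31),0)); idx=(np.arange(i-50,i+51))%1440; ww=np.clip(f[idx]-.3*f[idx].max(),0,None)
        return ang[i]+((np.arange(-50,51)*ww).sum()/ww.sum())*2*np.pi/1440
    a,p=peak(red),peak(dark)
    return round((p-a+np.pi)%(2*np.pi)-np.pi,3), round(a,3),round(p,3),E
E
python3 - <<'E'
from h import *
print(pointer(cv2.imread('pics/scene.png')[:,:,::-1],'dial0')); print(pointer(name='dial1'))
E
```

```text
(np.float64(0.479), np.float64(4.31), np.float64(4.79), ((249.79251098632812, 267.0160217285156), (371.1838073730469, 429.0099182128906), 156.95437622070312))
(np.float64(0.479), np.float64(4.311), np.float64(4.791), ((249.731201171875, 267.0437927246094), (371.84222412109375, 429.0902099609375), 156.88223266601562))
```

View pics/dial1.png

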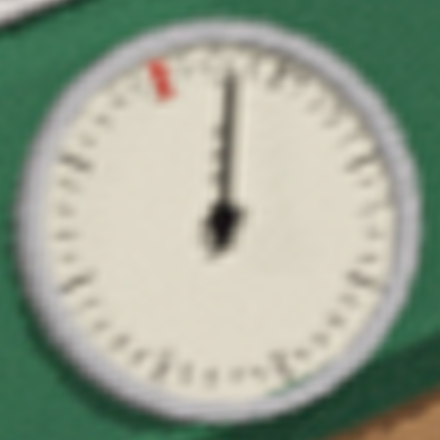

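The rectified dial shows the pointer about three divisions clockwise of the red mark (0.48). I turn clockwise in steps, with a small shift so the slightly tilted tip stays on the axis.

```bash
python3 -m crank '0 0 0.2 0 -0.0004 0 0;0 0 0.4 0.0001 -0.0009 0 0;0 0 0.6 0.0002 -0.0013 0 0;0 0 0.8 0.0003 -0.0017 0 0;0 0 1 0.0005 -0.0021 0 0;0 0 1 0.0005 -0.0021 0 0'; python3 -c "
from h import *
s=arm.observe();print(s['ft_torque'],s['contact_force'],s['joints'][5]-s['joints'][0]);print(pointer()[:3])"
```

```text
clock: 12.47
position: [439.8, 81.9, 218.0]
orientation: [0.793, 3.04, 0.0]
contact_force: [-1.8, 0.5, 4.2]
finger_gap: 25.6
gripper_force: 58.7
[0.08720782 0.56066312 0.05629601] [-1.8028792   0.49098433  4.20597034] 0.5101545063972798
(np.float64(0.351), np.float64(4.311), np.float64(4.663))
```

```bash
python3 -m crank '0 0 0.2 0.0006 -0.0006 -0.0002 0;0 0 0.4 0.0007 -0.0011 -0.0002 0;0 0 0.6 0.0009 -0.0016 -0.0002 0;0 0 0.8 0.0011 -0.0021 -0.0002 0;0 0 1 0.0013 -0.0026 -0.0002 0;0 0 1 0.0013 -0.0026 -0.0002 0'; python3 -c "
from h import *
s=arm.observe();print(s['ft_torque'],s['contact_force'],s['joints'][5]-s['joints'][0]);print(pointer()[:3])"
```

```text
clock: 13.02
position: [439.0, 81.0, 218.0]
orientation: [1.515, 2.751, 0.001]
contact_force: [0.8, 0.4, 3.1]
finger_gap: 25.6
gripper_force: 58.6
[ 0.09718839  0.02219641 -0.00990299] [0.772251   0.38176123 3.13762561] 1.0067959107129152
(np.float64(0.093), np.float64(4.316), np.float64(4.409))
```

```bash
python3 -m crank '0 0 0.12 0 -0.0003 0 0;0 0 0.25 0 -0.0005 0 0;0 0 0.37 0.0001 -0.0008 0 0;0 0 0.37 0.0001 -0.0008 0 0;0 0 0.37 0.0001 -0.0008 0 0'; python3 -c "
from h import *
s=arm.observe();print(s['ft_torque'],s['contact_force'],s['joints'][5]-s['joints'][0]);print(pointer(name='dial3')[:3])"
```

```text
clock: 13.48
position: [438.6, 80.9, 218.0]
orientation: [1.754, 2.605, 0.0]
contact_force: [-0.3, -0.1, 3.4]
finger_gap: 25.1
gripper_force: 58.7
[-0.00645686 -0.08222658  0.05306108] [-0.33974053 -0.07452936  3.43370976] 1.1852855959734758
(np.float64(0.021), np.float64(4.31), np.float64(4.33))
```

```bash
python3 -m crank '0 0 0.06 0 -0.0001 0 0;0 0 0.06 0 -0.0001 0 0;0 0 0.06 0 -0.0001 0 0'; python3 -c "
from h import *
print(pointer()[:3])"; python3 -m crank '0 0 0.06 0 0 -0.004 0;0 0 0.06 0 0 -0.012 0;0 0 0.06 0 0 -0.03 0;0 0 0.06 0 0 -0.06 0;0 0 0.06 0 0 -0.12 0;0 0 0.06 0 0 -0.16 0;0 0 0.06 0 0 -0.16 0'; python3 -c "
from h import *
print(pointer()[:3]); a=np.radians(-30.5); s=arm.observe(); print(s['joints'])
delta([540,-200,290],[np.cos(a),np.sin(a)])"
```

```text
clock: 13.78
position: [438.6, 80.8, 218.0]
orientation: [1.797, 2.577, 0.0]
contact_force: [1.0, 0.0, 4.4]
finger_gap: 25.4
gripper_force: 58.8
(np.float64(0.004), np.float64(4.309), np.float64(4.313))
clock: 14.42
position: [439.3, 80.9, 302.0]
orientation: [1.834, 2.545, 0.005]
contact_force: [0.2, -0.0, -1.9]
finger_gap: 25.3
gripper_force: 58.1
(np.float64(0.003), np.float64(4.308), np.float64(4.312))
[-6.15486110e-03  6.50476043e-02 -4.53101721e-02  1.45724108e+00
  1.05934148e-04  1.24312432e+00]
turn(units) [ 7.000e-03 -1.000e-03  1.708e+00] shift(units) [-0.5969  0.0142  0.0202]
turn(units) [ 1.000e-03  8.000e-03 -4.575e+00] shift(units) [-0.5969  0.0142  0.0202]
```

```bash
python3 -m crank '0 0 0.95 -0.1 0 0 0;0 0 0.95 -0.6 0.014 0 0;0 0 0.95 -0.6 0.014 0 0;0 0 0.95 -0.6 0.014 0 0;0 0 0.95 -0.6 0.014 0 0;0 0 0.95 -0.6 0.014 0 0;0 0 0.95 -0.6 0.014 0 0;0 0 0.95 -0.6 0.014 0 0;0 0 0.95 -0.6 0.014 0 0;0 0 0.95 -0.6 0.014 0 0' | head -2; python3 -m crank '0 0 0.75 0 0 0 0;0 0 0.75 0 0 0 0;0 0 0.75 0 0 0 0;0 0 0.75 0 0 0 0;0 0 0.75 0 0 0 0'; python3 -c "
from h import *
a=np.radians(-30.2)
delta([538.4,-199.7,190],[np.cos(a),np.sin(a)])"
```

```text
clock: 15.3
position: [538.9, -201.8, 296.5]
clock: 15.72
position: [539.0, -200.2, 298.2]
orientation: [-2.721, -1.57, -0.0]
contact_force: [0.2, -0.2, -1.0]
finger_gap: 25.1
gripper_force: 58.1
turn(units) [ 0.    -0.     0.006] shift(units) [ 2.000e-04 -1.600e-03  2.163e-01]
turn(units) [ 1.000e-03  0.000e+00 -6.277e+00] shift(units) [ 2.000e-04 -1.600e-03  2.163e-01]
```

```bash
python3 -m crank '0 0 0 0 -0.0016 0.08 0;0 0 0 0 -0.0016 0.16 0;0 0 0 0 -0.0016 0.22 0;0 0 0 0 -0.0016 0.25 0;0 0 0 0 -0.0016 0.25 0;0 0 0 0 -0.0016 0.25 0';  python3 -m crank '0 0 0 0 0 0.01 0;0 0 0 0 0 0.02 0;0 0 0 0 0 0.03 0;0 0 0 0 0 0.03 0'; python3 -c "
from h import *
s=arm.observe();print(s['ft_torque'],s['contact_force'])"
```

```text
clock: 16.22
position: [538.4, -200.6, 173.0]
orientation: [-2.722, -1.567, 0.001]
contact_force: [0.7, -0.2, -1.1]
finger_gap: 25.1
gripper_force: 58.1
clock: 16.55
position: [538.7, -201.3, 158.0]
orientation: [2.725, 1.563, 0.001]
contact_force: [-2.0, 0.1, -1.6]
finger_gap: 25.6
gripper_force: 58.1
[ 0.20827029  0.33991242 -0.04123145] [-1.96733468  0.13437606 -1.62975717]
```

```bash
python3 -m crank '0 0 0 0.002 -0.002 0 0;0 0 0 0.002 -0.002 0.02 0;0 0 0 0.002 -0.002 0.04 0;0 0 0 0.002 -0.002 0.06 0;0 0 0 0.002 -0.002 0.08 0;0 0 0 0.002 -0.002 0.08 0'; python3 -c "
from h import *
s=arm.observe();print(s['ft_torque'],s['contact_force'])"
```

```text
clock: 17.05
position: [537.3, -199.5, 115.1]
orientation: [-2.723, -1.56, 0.003]
contact_force: [-0.8, -0.4, -2.1]
finger_gap: 25.9
gripper_force: 58.2
[-0.03148594  0.02022103  0.00615218] [-0.78467576 -0.3858333  -2.11228851]
```

Going in freely; lower the last 18 mm, release and back off.

```bash
python3 -m crank '0 0 0 0 0.001 0.012 0;0 0 0 0 0.002 0.024 0;0 0 0 0 0.002 0.033 0;0 0 0 0 0.002 0.036 0;0 0 0 0 0.002 0.036 0'; python3 -m crank '0 0 0 0 0 0 0.7;0 0 0 0 0 0 0.7;0 0 0 0 0 0 0.7;0 0 0 0 0 0 0.7;0 0 0 0 0 0 0.7'; python3 -m crank '0 0 0 0 0 -0.04 0.7;0 0 0 0 0 -0.1 0.7;0 0 0 0 0 -0.18 0.7;0 0 0 0 0 -0.26 0.7;0 0 0 -0.1 0 -0.36 0.7;0 0 0 -0.14 0 -0.36 0.7;0 0 0 -0.14 0 -0.36 0.7;0 0 0 -0.14 0 -0.36 0.7'; python3 - <<'E'
from h import *
print(pointer(name='dialend')[:3])
for n in('scene','side','wrist'):
    d=cam(n); save('end_'+n,d['image'])
    for t in('screwdriver','bradawl','bowl'):
        for m in arm.masks_of(n,t): print(n,t,round(m['confidence'],2),np.round(m['rect']))
print([proj(cam('scene'),np.array([538,-198,z])).round() for z in(75,155)])
E
```

```text
clock: 17.47
position: [538.7, -200.1, 99.2]
orientation: [-2.724, -1.561, 0.001]
contact_force: [-3.9, 3.5, -3.5]
finger_gap: 25.6
gripper_force: 58.0
clock: 17.88
position: [539.5, -200.7, 100.2]
orientation: [2.725, 1.561, 0.001]
contact_force: [0.2, -0.0, 0.4]
finger_gap: 59.8
gripper_force: 0.0
clock: 18.55
position: [503.4, -262.8, 281.4]
orientation: [2.725, 1.557, 0.002]
contact_force: [-0.0, 0.4, -0.8]
finger_gap: 59.6
gripper_force: 0.0
(np.float64(0.005), np.float64(4.309), np.float64(4.314))
scene screwdriver 0.87 [233. 265.  22.  50.]
scene screwdriver 0.8 [274. 286.  16.  36.]
scene screwdriver 0.68 [353. 302.  64.  52.]
scene bradawl 0.52 [256. 300.  18.  27.]
scene bowl 0.56 [360. 180.  62.  38.]
scene bowl 0.3 [139. 376.  58.  57.]
side screwdriver 0.74 [390. 226.  45.  38.]
side screwdriver 0.65 [329. 178.  15.  24.]
side screwdriver 0.59 [282. 227.  28.  42.]
side bradawl 0.62 [320. 256.  51.  51.]
side bradawl 0.18 [363. 138.  31.  27.]
side bowl 0.92 [320. 255.  53.  47.]
wrist screwdriver 0.74 [104. 170. 195.  52.]
wrist screwdriver 0.57 [315. 128.  36.  35.]
wrist screwdriver 0.55 [372.  16.  23.  31.]
wrist bradawl 0.74 [334. 194.  40.  44.]
[array([276., 300.]), array([274., 274.])]
```

```bash
python3 - <<'E'
import cv2,numpy as np
for n in('scene','side'):
  for f in(n,'end_'+n):
    im=cv2.imread(f'pics/{f}.png').astype(int)
    x,y=(262,262) if n=='scene' else (312,160)
    c=im[y:y+50,x:x+32]; m=(c[...,2]-c[...,1]>90)&(c[...,1]<60); q=np.argwhere(m)
    k=c.max(2)<60; z=np.argwhere(k)
    print(f,'red',q.mean(0).round(1),q.min(0),q.max(0),len(q),'black',z.mean(0).round(1),len(z))
E
```

```text
scene red [27.6 13.1] [17  7] [39 18] 235 black [12.6 12.2] 73
end_scene red [28.4 13.5] [17  8] [40 19] 229 black [13.3 12.3] 73
side red [20.  13.1] [12 10] [29 18] 109 black [10. 15.] 11
end_side red [19.7 13.8] [11 10] [28 18] 130 black [nan nan] 0<stdin>:8: RuntimeWarning: Mean of empty slice.
  ret = um.true_divide(
```

The driver is seated and upright as before, and the pointer reads 0.005, so I'm handing in.

```bash
python3 -c "
from h import *
print(arm.finish_job())"
```

```text
the job is handed in; nothing more can be done
None
```

The pointer is on the red zero mark (about 0.005 rad by camera) and the small screwdriver is back in its hole in the block, with readings of about 5 N or less while it was in the bush; the two larger look-alike screwdrivers toppled early on, though I felt no contact, and I left them lying.

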